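Re-tension the cam strap clamp on the aluminium block

TASK

The strap clamp that holds the rectangular aluminium block is too loose. Flip its cam lever all the way over to open, then turn its wing nut clockwise, less than half a turn, until the wings lie in line with the strap, and flip the lever all the way back to where it was, closed. Leave the other clamp, the one on the round flange, as it is.

Things in the scene. Friction and masses are not known exactly. Their poses are not given: they have to be found in the camera images.
- block_clamp: The clamp to work on, fixed: base plate 246 x 90 x 12 mm; a steel strap 34 mm wide (x = -88 to 88 mm, top at z = 58) presses on a rectangular aluminium block 45 x 60 x 32 mm. A like clamp beside it holds a round flange. Origin on the bench, straight under the wing nut; x along the strap from lever (the end near the robot) to block, y left, z up.
- cam_lever (a joint): Its lever, rad: swings in the upright plane x = -107 mm of block_clamp about a shaft along x at y = 0, z = 30 mm. Black barrel grip, 22 mm diameter, 18 mm wide along x, centred 95 mm from the shaft. 0 = closed, at its stop, 0.70 off upright to -y (right); 1.40 = open, at its stop, 0.70 off upright to +y. Starts at 0 to 0.1. About 1.6 N at the grip moves it; stays where left.
- wing_nut (a joint): Its wing nut, rad, clockwise from above positive, on an upright stud at x = y = 0 of block_clamp. The wings form one bar 52 mm long, 10 mm thick, from z = 72 to 98 mm. 0 = bar across the strap (along y); 1.571 = bar in line with the strap (along x). Starts at 0.2 to 0.75; stops at -0.2 and 2.6. About 0.06 N m turns it; it stays where left.
- flange_lever (a joint): The cam lever of the other clamp (the one on the round flange), in rad, same values; starts closed at 0. To be left alone.
- flange_nut (a joint): The wing nut of the other clamp, in rad, same values; starts at 1.571, in line with its strap. To be left alone.

How it is judged:
On the way, in this order (a step that is already met when the one before it is completed fails the run):
1. the lever of the block's clamp is flipped fully open (joint over 1.2 rad) before its nut is turned (nut still under 0.9 rad) (value of joint cam_lever above 1.2 rad and value of joint wing_nut below 0.9 rad), for 0.1 s.
2. with the lever open (over 1.2 rad), the wings are in line with the strap (1.36 to 1.78 rad) (value of joint cam_lever above 1.2 rad and value of joint wing_nut between 1.36 and 1.78 rad), for 0.2 s.
At the end, for the whole second after the job is handed in: The lever of the block's clamp is closed again (under 0.2 rad from its stop), its wings are in line with the strap within 12 degrees (1.36 to 1.78 rad), and the other clamp's lever is closed (under 0.2 rad) and its wings in line with its strap (1.36 to 1.78 rad) (value of joint cam_lever between -0.1 and 0.2 rad and value of joint wing_nut between 1.36 and 1.78 rad and value of joint flange_lever below 0.2 rad and value of joint flange_nut between 1.36 and 1.78 rad); the robot touches nothing.
It fails at once if the other clamp's lever or nut is moved (lever over 0.2 rad, nut outside 1.36 to 1.78 rad) (value of joint flange_lever above 0.2 rad or value of joint flange_nut below 1.36 rad or value of joint flange_nut above 1.78 rad).
It also fails if it takes over 58 s, if anything falls off the work surface, if the arm or the gripper's body presses on something with over 40 N, if the wrist force passes 120 N, or if a joint passes its speed limit or range.

ROBOT

A 6-joint arm with a two-finger parallel gripper is mounted at the origin on a cart in front of the work surface, level with it; the furniture and walls round the work are solid. World frame = base frame: x ahead of the robot, y to its left, z up, the work surface at z = 0. Lengths are in m, angles in rad, forces in N, time in s.
With the tool pointing down it reaches from about 0.35 to 0.975 m from the base axis. Payload 4.9 kg.
Tool frame: the origin (TCP) lies at the very end of the fingers, on their centre line; the grasp point (between the pads) lies 19 mm behind it (ctrl.hold_point_z is the distance from the TCP to the grasp point, in m); x points along the fingers, y is the direction in which the jaws open and shut, and the axes are right-handed (so a half turn about x gives the same grasp; the last joint's range is limited). The gripper opens to 85 mm and grips with 20 to 120 N. Pads are 22 mm wide; open, the fingers measure 114 mm over their backs; the gripper's body (76 mm by 85 mm) begins 54 mm behind the grasp point. The pads swing forward as they close: fully open they stand 13 mm farther back than shut.
Start: joints at [1.087, 0.053, 1.613, -0, 1.476, -0.119], TCP at [0.223, 0.584, 0.231] pointing down, gripper open.
Joint ranges: [-3.01, 3.01], [-1.01, 2.22], [0.06, 2.58], [-1.02, 4.17], [0.09, 2.62], [-3.14, 3.14]. Speed limits (rad/s): [2.57, 2.57, 3.14, 3.14, 3.14, 3.14].

INTERFACE

Orientations are given as [roll, pitch, yaw] about the fixed x, y, z axes, in that order (R = Rz(yaw) Ry(pitch) Rx(roll)).
In Python, from workcell import ctrl gives the robot as it stands.
- The arm moves only by the tool carry_out, never from a script. Its argument "series" is a list of rows, each a list of 7 numbers: the opening in per cent of the stroke, from 0 (shut) to 100 (fully open), then the shift along the tool's x, y, z in m, then the turn, a rotation vector about the tool's x, y, z in degrees. A call has 1 to 10 rows; each row is the pose to reach, as a shift and turn from the pose commanded when the call began, along the tool's axes at that moment; what a row does not reach only later rows make up. A row lasts 1/10 s, in which the tool goes at most 50 mm and 8.59 degrees, less where a joint would pass 70% of its speed; a pose out of reach is approached as far as the arm can. A call with a gripper value outside its range is refused whole. The fingers move at their own pace and stop on an object; "newtons" is the grip in N (left out, the last holds). Time passes only in rows, so rows that repeat a pose let the fingers close. It gives the time, the measured TCP pose, the force and the opening at its end, in the units of the state.
- ctrl.sense(): the state, without advancing time (a new reading comes with each control period).
- ctrl.capture(name): name is "scene" or "top"; returns (picture, depth): 384x512x3 uint8, red, green, blue; 384x512 float32, m along the optical axis (not along the pixel's ray), 0 where there is no reading.
- ctrl.calibration(name): a dict with "fov_y" (degrees; the focal length in pixels is half the picture's height over the tangent of half this angle, whatever the lens; pixels are square), "cx", "cy" (the principal point, pixels), "k1" (the pictures are not rectified: a ray, as slopes to the right and down, at radius r is drawn at 1 + k1 r^2 times it, then the intrinsics apply), "extrinsics" (4x4, takes a point from camera to world coordinates). Camera axes: x right, y down, z forward; pixel columns grow to the right and rows downward; lengths in m; the calibration is good to about 2 mm. A picture is of the moment at which its call begins. calibration takes no time and is no camera call.
- ctrl.job_done(): hands the job in, once; it reports no verdict.
The state is a dict: "clock": time; "joint_pos": joint angles; "joint_vel": joint speeds; "effort": joint torques, N m; "ee_pos": TCP position; "eef_rot": TCP orientation; "force": force on the tool from outside, world axes, zero at the start; "moment": the same for the moment, N m; "finger_gap": opening from 0.0 (shut) to 1.0 (fully open).
Only numpy, scipy, OpenCV 4.12 (cv2) and the standard library are available. Lean on these libraries where they do the work, as an engineer would, in place of code of your own. Each camera call takes 0.05 s, during which the arm holds its last target.

## Working session

There is one attempt and no reset: what is moved stays moved. The work goes in short steps, Python scripts to look and compute and a tool call to move; the robot and the scene stay as the last step left them, time stands still between calls to the robot, and variables do not carry over. Pictures are saved under pics/ and viewed, and the job is handed in when it is done.

Besides the shell and the picture viewer there is one more tool, called after "Request:" by a JSON object that holds its "op" and its "data". carry_out: Moves the arm, as the interface text tells. Its arguments: {"type":"object","properties":{"series":{"type":"array","items":{"type":"array","items":{"type":"number"}}},"newtons":{"type":"number"}},"required":["series"]}

```bash
ls; mkdir -p pics; python3 - <<'E'
from workcell import ctrl
import cv2, numpy as np
print(ctrl.sense(), ctrl.hold_point_z)
for n in ("scene","top"):
    p,d=ctrl.capture(n); cv2.imwrite(f"pics/{n}0.png",p[:,:,::-1]); np.save(f"{n}0_d.npy",d); np.save(f"{n}0.npy",p)
    print(n,ctrl.calibration(n))
E
```

```text
pics
{'clock': 0.0, 'joint_pos': array([ 1.08702269e+00,  5.33670839e-02,  1.61431596e+00, -2.36469380e-05,
        1.47595175e+00, -1.18979237e-01]), 'joint_vel': array([-0.00170152, -0.00053861, -0.00167422, -0.00012895, -0.00111889,
       -0.00179612]), 'effort': array([-3.61760496e-03, -3.93681121e+01, -3.70176959e+01, -4.32929937e-04,
        7.23779565e-03,  1.48106415e-05]), 'ee_pos': array([0.22267653, 0.58332288, 0.23004354]), 'eef_rot': array([-1.67825086,  1.56875406, -2.04304299]), 'force': array([ 0.86005244, -0.17352661,  0.30184284]), 'moment': array([0.01388048, 0.05674087, 0.02560755]), 'finger_gap': 1.0018271413829696} 0.0187
scene {'fov_y': 47.02584765525197, 'cx': 260.04260663293144, 'cy': 186.14711235923448, 'k1': -0.062053123231178606, 'extrinsics': array([[ 0.8671665 , -0.27290202,  0.41658942,  0.23766123],
       [-0.49760524, -0.50885544,  0.70246364, -0.40714112],
       [ 0.02028005, -0.81645002, -0.57705987,  0.57682361],
       [ 0.        ,  0.        ,  0.        ,  1.        ]])}
top {'fov_y': 43.6795333680911, 'cx': 260.73413627664434, 'cy': 191.45687739823984, 'k1': -0.01597028934071158, 'extrinsics': array([[ 0.01798038, -0.98526505,  0.1700867 ,  0.42407169],
       [-0.99981316, -0.01651056,  0.01005223,  0.20070121],
       [-0.00709588, -0.17023566, -0.98537783,  0.9232733 ],
       [ 0.        ,  0.        ,  0.        ,  1.        ]])}
```

View pics/scene0.png

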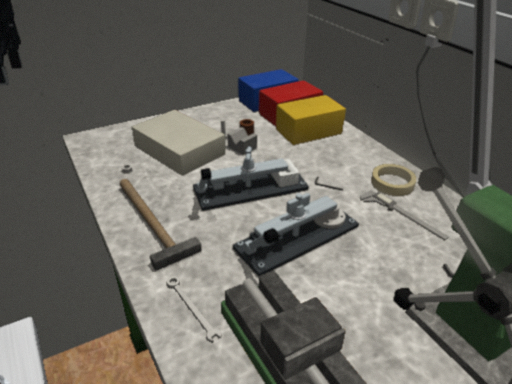

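View pics/top0.png

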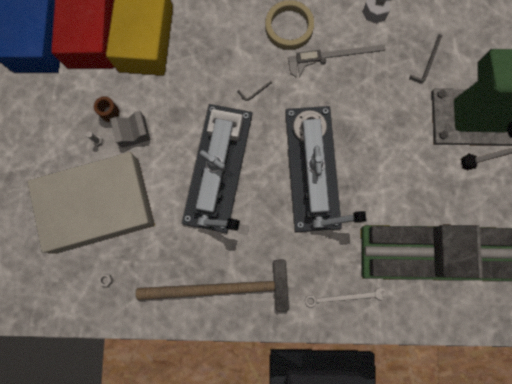

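```bash
cat > h.py <<'E'
import numpy as np, cv2
from workcell import ctrl
def K(n):
    c=ctrl.calibration(n); f=192/np.tan(np.radians(c['fov_y']/2)); return c,f
def ray(n,u,v):
    c,f=K(n); p=np.array([(u-c['cx'])/f,(v-c['cy'])/f]); q=p.copy()
    for _ in range(20): q=p/(1+c['k1']*(q@q))
    E=np.array(c['extrinsics']); return E[:3,3],E[:3,:3]@np.array([q[0],q[1],1])
def onplane(n,u,v,z):
    o,d=ray(n,u,v); return o+d*(z-o[2])/d[2]
def depthpt(n,u,v,d):
    o,r=ray(n,u,v); return o+r*d
def proj(n,P):
    c,f=K(n); E=np.array(c['extrinsics']); q=E[:3,:3].T@(np.array(P)-E[:3,3]); s=q[:2]/q[2]; s=s*(1+c['k1']*(s@s))
    return s*f+[c['cx'],c['cy']]
def crop(n,name,x0,y0,x1,y1,k,img=None):
    p=ctrl.capture(n)[0] if img is None else img
    cv2.imwrite(f"pics/{name}.png",cv2.resize(p[y0:y1,x0:x1,::-1],None,fx=k,fy=k,interpolation=cv2.INTER_CUBIC)); return p
E
python3 - <<'E'
from h import *
p=np.load('top0.npy'); crop('top','topz',170,95,350,245,4,p)
s=np.load('scene0.npy'); crop('scene','scz',180,140,370,275,4,s)
g=p.max(2)
m=((g<75)).astype(np.uint8); m[:, :170]=0;m[:,262:]=0;m[:95]=0;m[235:]=0
n,l,st,c=cv2.connectedComponentsWithStats(m)
for i in range(1,n):
    if st[i,4]>20: print(st[i],c[i])
E
```

```text
[ 182  105   70  129 3283] [218.52908925 178.37618032]
```

View pics/topz.png

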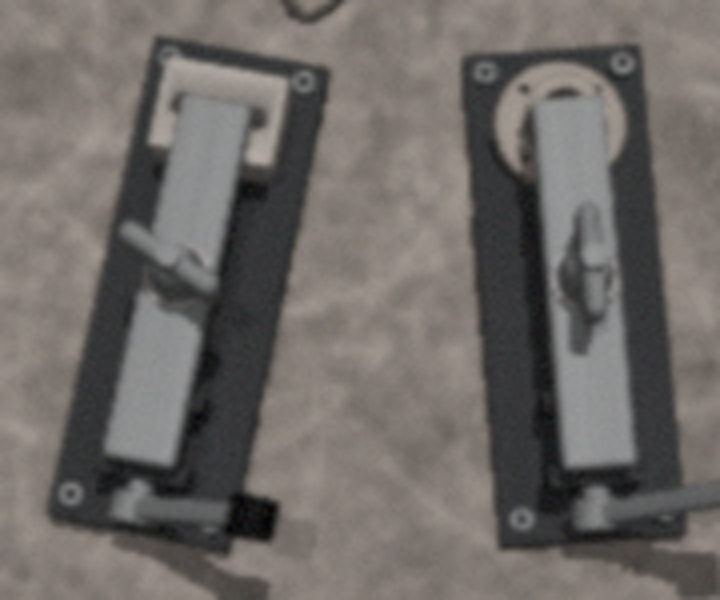

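View pics/scz.png

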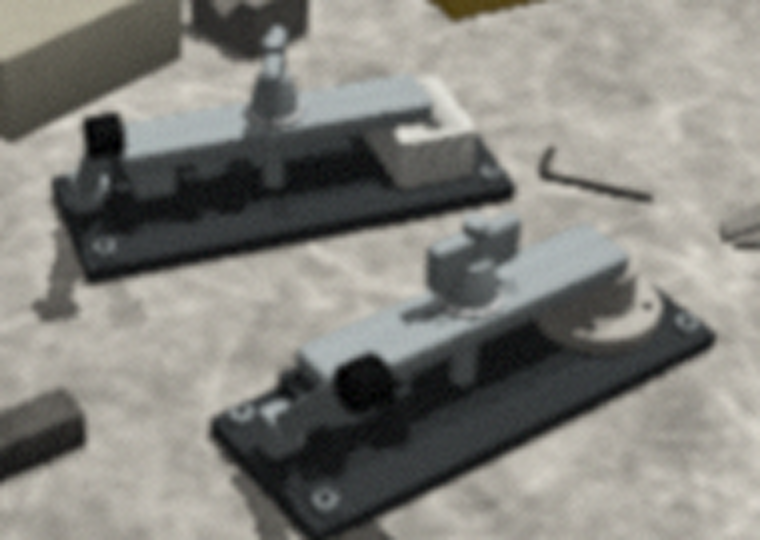

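```bash
python3 - <<'E'
from h import *
def z2(u,v): return u/4+170-.375, v/4+95-.375
for nm,pts,z in (("strap",[(180,93),(251,100),(104,458),(180,469)],.058),("plate",[(155,38),(328,70),(50,518),(230,552)],.012),
   ("strapF",[(533,95),(603,93),(560,467),(636,467)],.058)):
    P=np.array([onplane('top',*z2(*q),z) for q in pts]); 
    print(nm,P.round(4)[:,:2].tolist(),'mid',P.mean(0).round(4),'len',[np.linalg.norm(P[0]-P[2]).round(4),np.linalg.norm(P[1]-P[3]).round(4)],'w',np.linalg.norm(P[0]-P[1]).round(4),np.linalg.norm(P[2]-P[3]).round(4))
    d=(P[0]+P[1]-P[2]-P[3]); print('yaw',np.arctan2(d[1],d[0]))
# wing ends, nut
a=onplane('top',*z2(125,230),.098); b=onplane('top',*z2(215,288),.098); print('wing',a,b,np.linalg.norm(a-b),np.arctan2(*(a-b)[1::-1]))
# depth grip
d=np.load('top0_d.npy')
for u,v in [(253,515),(165,258),(150,400),(590,260)]:
    u,v=z2(u,v); print(depthpt('top',u,v,d[round(v),round(u)]))
d=np.load('scene0_d.npy')
for (u,v) in [(105,132)]:
    u=u/4+180-.375;v=v/4+140-.375; print(depthpt('scene',u,v,d[round(v),round(u)]))
E
```

```text
strap [[0.7127, 0.299], [0.7098, 0.2654], [0.5387, 0.3277], [0.5343, 0.2928]] mid [0.6239 0.2962 0.058 ] len [np.float64(0.1763), np.float64(0.1776)] w 0.0337 0.0351
yaw -0.15915990460765428
plate [[0.7565, 0.3177], [0.7411, 0.231], [0.5155, 0.3591], [0.5008, 0.2725]] mid [0.6285 0.2951 0.012 ] len [np.float64(0.2445), np.float64(0.2439)] w 0.0881 0.0878
yaw -0.17061169574176813
strapF [[0.7143, 0.1327], [0.7158, 0.0998], [0.5382, 0.1199], [0.5387, 0.0854]] mid [0.6268 0.1095 0.058 ] len [np.float64(0.1766), np.float64(0.1777)] w 0.033 0.0345
yaw 0.07674689038620866
wing [0.63560402 0.31667053 0.098     ] [0.60989469 0.27586133 0.098     ] 0.048232365335405494 1.0086177809599874
[0.50818853 0.2552942  0.11268296]
[0.62228053 0.29801965 0.10152098]
[0.56589672 0.30766622 0.05795618]
[0.62294391 0.11153349 0.1075845 ]
[0.50763704 0.25353719 0.10666586]
```

```bash
cat >> h.py <<'E'
from scipy.spatial.transform import Rotation as Ro
O=np.array([.6235,.2962,0]); YAW=-.165
Rc=Ro.from_euler('z',YAW).as_matrix()
def W(x,y,z): return O+Rc@np.array([x,y,z])
def lever(q,off=0,dz=0):  # TCP for a push point beside grip at joint q
    a=q-.70; return W(-.107,.095*np.sin(a)+off,.030+.095*np.cos(a)+dz)
def down(yaw): # tool x down, y at yaw
    y=np.array([np.cos(yaw),np.sin(yaw),0]); x=np.array([0,0,-1.]); return np.column_stack([x,y,np.cross(x,y)])
def rows(targets,p0=None,R0=None):
    s=ctrl.sense()
    if R0 is None: R0=Ro.from_euler('xyz',s['eef_rot']).as_matrix()
    if p0 is None: p0=s['ee_pos']
    print('t',round(s['clock'],2),'p',s['ee_pos'].round(4),'yaw of y',np.arctan2(R0[1,1],R0[0,1]).round(4),'tilt',R0[:,0].round(3),'F',s['force'].round(1),'gap',round(s['finger_gap'],3),'q6',s['joint_pos'].round(2))
    for p,yaw in targets:
        d=R0.T@(np.array(p)-p0); rv=Ro.from_matrix(R0.T@down(yaw)).as_rotvec(degrees=True) if yaw is not None else np.zeros(3)
        print(np.array(p).round(4),'->',d.round(4).tolist(),rv.round(1).tolist())
E
python3 - <<'E'
from h import *
rows([])
for y in (YAW,YAW+np.pi, YAW+np.pi/2,YAW-np.pi/2):
    rows([(W(-.107,-.115,.2),y),(W(-.107,-.115,.1),y)])
E
```

```text
t 0.1 p [0.2227 0.5834 0.2302] yaw of y 1.206 tilt [-0.001 -0.002 -1.   ] F [-0.3  0.5 -0.8] gap 1.0 q6 [ 1.09  0.05  1.61 -0.    1.48 -0.12]
t 0.1 p [0.2227 0.5834 0.2302] yaw of y 1.206 tilt [-0.001 -0.002 -1.   ] F [-0.3  0.5 -0.8] gap 1.0 q6 [ 1.09  0.05  1.61 -0.    1.48 -0.12]
[0.4991 0.2003 0.2   ] -> [0.0306, -0.2592, 0.3948] [78.6, 0.1, 0.1]
[0.4991 0.2003 0.1   ] -> [0.1306, -0.259, 0.3948] [78.6, 0.1, 0.1]
t 0.1 p [0.2227 0.5834 0.2302] yaw of y 1.206 tilt [-0.001 -0.002 -1.   ] F [-0.3  0.5 -0.8] gap 1.0 q6 [ 1.09  0.05  1.61 -0.    1.48 -0.12]
[0.4991 0.2003 0.2   ] -> [0.0306, -0.2592, 0.3948] [-101.4, -0.1, 0.1]
[0.4991 0.2003 0.1   ] -> [0.1306, -0.259, 0.3948] [-101.4, -0.1, 0.1]
t 0.1 p [0.2227 0.5834 0.2302] yaw of y 1.206 tilt [-0.001 -0.002 -1.   ] F [-0.3  0.5 -0.8] gap 1.0 q6 [ 1.09  0.05  1.61 -0.    1.48 -0.12]
[0.4991 0.2003 0.2   ] -> [0.0306, -0.2592, 0.3948] [-11.4, -0.0, 0.1]
[0.4991 0.2003 0.1   ] -> [0.1306, -0.259, 0.3948] [-11.4, -0.0, 0.1]
t 0.1 p [0.2227 0.5834 0.2302] yaw of y 1.206 tilt [-0.001 -0.002 -1.   ] F [-0.3  0.5 -0.8] gap 1.0 q6 [ 1.09  0.05  1.61 -0.    1.48 -0.12]
[0.4991 0.2003 0.2   ] -> [0.0306, -0.2592, 0.3948] [168.6, 0.2, 0.0]
[0.4991 0.2003 0.1   ] -> [0.1306, -0.259, 0.3948] [168.6, 0.2, 0.0]
```

Request:
{"op": "carry_out", "data": {"series": [[0,0.03,-0.26,0.395,-11.4,0,0],[0,0.03,-0.26,0.395,-11.4,0,0],[0,0.03,-0.26,0.395,-11.4,0,0],[0,0.03,-0.26,0.395,-11.4,0,0],[0,0.03,-0.26,0.395,-11.4,0,0],[0,0.03,-0.26,0.395,-11.4,0,0],[0,0.03,-0.26,0.395,-11.4,0,0],[0,0.03,-0.26,0.395,-11.4,0,0],[0,0.03,-0.26,0.395,-11.4,0,0],[0,0.03,-0.26,0.395,-11.4,0,0]], "newtons": 40}}

```text
clock: 1.1
ee_pos: [0.5004, 0.1968, 0.2005]
eef_rot: [-1.978, 1.57, -2.147]
force: [-0.1, 1.2, 0.8]
finger_gap: -0.003
```

```bash
python3 - <<'E'
from h import *
y=YAW+np.pi/2
rows([(lever(0.05,-.05,.1),y),(lever(0.05,-.05,-.008),y)]+[(lever(q,-.0255,-.008),y) for q in (.0,.2,.4,.6,.8,1.0,1.2,1.37)])
E
```

```text
t 1.1 p [0.5004 0.1968 0.2005] yaw of y 1.4017 tilt [-0.001 -0.001 -1.   ] F [-0.1  1.2  0.8] gap -0.003 q6 [ 0.24 -0.14  1.85 -0.    1.43 -1.16]
[0.5003 0.2077 0.2056] -> [-0.0051, 0.0107, -0.002] [-0.2, -0.0, 0.1]
[0.5003 0.2077 0.0976] -> [0.1029, 0.0109, -0.0019] [-0.2, -0.0, 0.1]
[0.5037 0.2283 0.0947] -> [0.1058, 0.0316, -0.002] [-0.2, -0.0, 0.1]
[0.5063 0.2437 0.1054] -> [0.0951, 0.0473, -0.0021] [-0.2, -0.0, 0.1]
[0.5092 0.2609 0.1128] -> [0.0877, 0.0648, -0.0021] [-0.2, -0.0, 0.1]
[0.5122 0.2793 0.1165] -> [0.0839, 0.0833, -0.0022] [-0.2, -0.0, 0.1]
[0.5153 0.298  0.1165] -> [0.0839, 0.1023, -0.0023] [-0.2, -0.0, 0.1]
[0.5184 0.3163 0.1128] -> [0.0876, 0.1209, -0.0024] [-0.2, -0.0, 0.1]
[0.5212 0.3335 0.1054] -> [0.095, 0.1384, -0.0024] [-0.2, -0.0, 0.1]
[0.5235 0.3468 0.0965] -> [0.1039, 0.1518, -0.0025] [-0.2, -0.0, 0.1]
```

Request:
{"op": "carry_out", "data": {"series": [[0,0.05,0.008,-0.002,0,0,0],[0,0.1,0.008,-0.002,0,0,0],[0,0.103,0.008,-0.002,0,0,0],[0,0.103,0.008,-0.002,0,0,0]]}}

```text
clock: 1.5
ee_pos: [0.4973, 0.2079, 0.097]
eef_rot: [-2.708, 1.567, -2.873]
force: [0.2, 0.5, 0.7]
finger_gap: 0.002
```

```bash
python3 - <<'E'
from h import *
y=YAW+np.pi/2
crop('scene','sc1',150,100,400,290,3)
rows([(lever(q,-.0255,-.008),y) for q in (.0,.2,.4,.6,.8,1.0,1.2,1.37)])
E
```

```text
t 1.55 p [0.4991 0.2085 0.0996] yaw of y 1.4053 tilt [ 0.001  0.    -1.   ] F [ 0.3 -0.2  0.1] gap -0.003 q6 [ 0.26 -0.03  1.92 -0.    1.25 -1.15]
[0.5037 0.2283 0.0947] -> [0.0049, 0.0202, 0.0013] [-0.0, 0.1, -0.0]
[0.5063 0.2437 0.1054] -> [-0.0058, 0.0359, 0.0013] [-0.0, 0.1, -0.0]
[0.5092 0.2609 0.1128] -> [-0.0132, 0.0533, 0.0013] [-0.0, 0.1, -0.0]
[0.5122 0.2793 0.1165] -> [-0.0169, 0.0719, 0.0013] [-0.0, 0.1, -0.0]
[0.5153 0.298  0.1165] -> [-0.0169, 0.0909, 0.0012] [-0.0, 0.1, -0.0]
[0.5184 0.3163 0.1128] -> [-0.0131, 0.1095, 0.0012] [-0.0, 0.1, -0.0]
[0.5212 0.3335 0.1054] -> [-0.0057, 0.127, 0.0012] [-0.0, 0.1, -0.0]
[0.5235 0.3468 0.0965] -> [0.0032, 0.1404, 0.0012] [-0.0, 0.1, -0.0]
```

View pics/sc1.png

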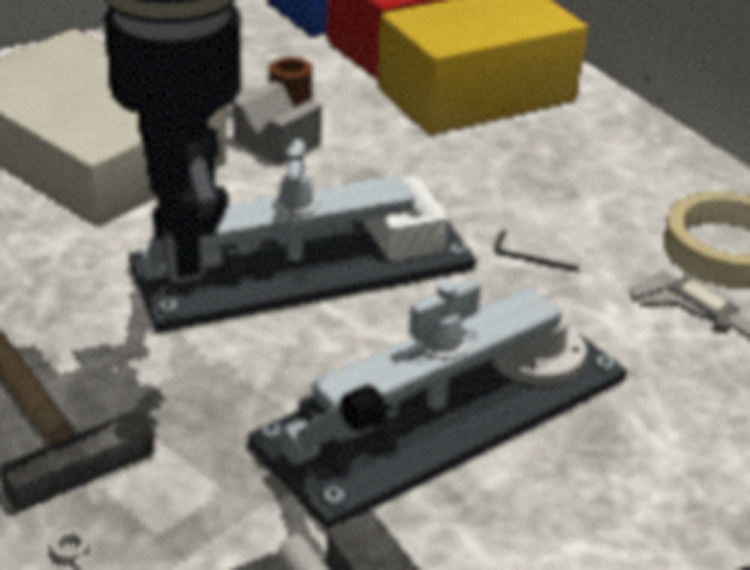

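The closed fingers (about 185,255 in the crop) stand to the right of the block clamp's grip, clear of the flange clamp. Now I'll push the lever over.

Request:
{"op": "carry_out", "data": {"series": [[0,0.003,0.02,0.001,0,0,0],[0,-0.006,0.036,0.001,0,0,0],[0,-0.013,0.053,0.001,0,0,0],[0,-0.017,0.072,0.001,0,0,0],[0,-0.017,0.091,0.001,0,0,0],[0,-0.013,0.11,0.001,0,0,0],[0,-0.006,0.127,0.001,0,0,0],[0,0.003,0.14,0.001,0,0,0],[0,0.003,0.14,0.001,0,0,0],[0,0.003,0.14,0.001,0,0,0]]}}

```text
clock: 2.55
ee_pos: [0.5221, 0.3461, 0.0949]
eef_rot: [-2.436, 1.569, -2.601]
force: [-0.6, -0.2, -0.6]
finger_gap: -0.001
```

```bash
python3 - <<'E'
from h import *
crop('scene','sc2',150,100,400,290,3)
crop('top','top2',170,95,350,245,4)
rows([])
E
```

```text
t 2.65 p [0.5223 0.3456 0.095 ] yaw of y 1.4046 tilt [-0.001 -0.001 -1.   ] F [ 0.6  0.9 -1.1] gap 0.001 q6 [ 0.47  0.17  1.72 -0.    1.25 -0.94]
```

View pics/sc2.png

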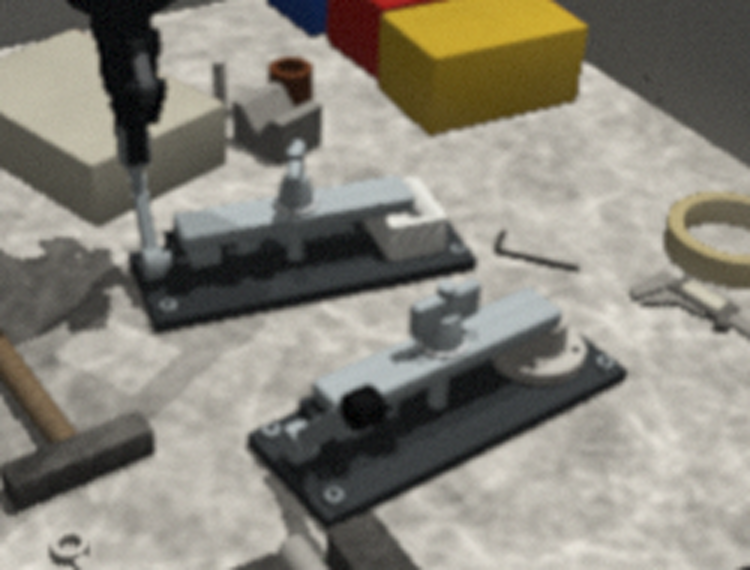

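The lever now leans left, its rod running from (150,262) up to the fingers. I'll back off and measure the grip.

Request:
{"op": "carry_out", "data": {"series": [[0,0,-0.012,0,0,0,0],[0,-0.05,-0.012,0,0,0,0],[0,-0.1,-0.012,0,0,0,0],[0,-0.11,-0.06,-0.05,0,0,0],[0,-0.11,-0.11,-0.1,0,0,0],[0,-0.11,-0.16,-0.14,0,0,0],[0,-0.11,-0.16,-0.14,0,0,0]]}}

```text
clock: 3.35
ee_pos: [0.3598, 0.2124, 0.2048]
eef_rot: [-1.724, 1.57, -1.891]
force: [0.3, -0.6, 0.2]
finger_gap: 0.001
```

```bash
python3 - <<'E'
from h import *
p,d=ctrl.capture('top'); crop('top','top3',170,95,350,245,4,p)
m=(p.max(2)<45).astype(np.uint8)
n,l,st,c=cv2.connectedComponentsWithStats(m)
for i in range(1,n):
    if st[i,4]>20 and 150<c[i][0]<350 and 170<c[i][1]<250:
        P=depthpt('top',*c[i],np.median(d[l==i])); print(st[i],c[i],P,'clamp',Rc.T@(P-O))
print('expected open',lever(1.4),proj('top',lever(1.4)),proj('top',lever(1.2)))
yn=YAW+np.pi/2+(1.571-.40)
rows([(W(0,0,.18),yn),(W(0,0,.070),yn)])
E
```

```text
[292 130  38  94 493] [306.56795132 186.93509128] [0.59138113 0.1217518  0.01382921] clamp [-0.00302912 -0.17735451  0.01382921]
[219 166   8  27  78] [222.25641026 180.98717949] [0.60064114 0.28493427 0.0123849 ] clamp [-0.02069797 -0.01486734  0.0123849 ]
[194 194  29  29 189] [210.89417989 210.73544974] [0.54104029 0.30389906 0.02117188] clamp [-0.08260436 -0.0059497   0.02117188]
[160 206  12  10  98] [165.70408163 210.60204082] [0.52775528 0.3702332  0.11514478] clamp [-0.10660447  0.05730141  0.11514478]
[187 223  24   6  47] [197.85106383 225.4893617 ] [0.51340655 0.32885077 0.01213698] clamp [-0.11396117  0.01412421  0.01213698]
[310 225  21   6  51] [318.60784314 228.21568627] [0.51215972 0.09857485 0.01236329] clamp [-0.07736771 -0.21322898  0.01236329]
expected open [0.52800559 0.37414447 0.10266001] [164.91936717 211.36436902] [172.58058231 212.2036695 ]
t 3.4 p [0.3535 0.2089 0.2027] yaw of y 1.404 tilt [-0.004 -0.004 -1.   ] F [-1.8  0.  -3.5] gap 0.005 q6 [ 0.35 -0.48  2.11 -0.    1.51 -1.05]
[0.6235 0.2962 0.18  ] -> [0.0212, 0.131, 0.2518] [-67.2, -0.3, 0.1]
[0.6235 0.2962 0.07  ] -> [0.1312, 0.1315, 0.2522] [-67.2, -0.3, 0.1]
```

View pics/top3.png

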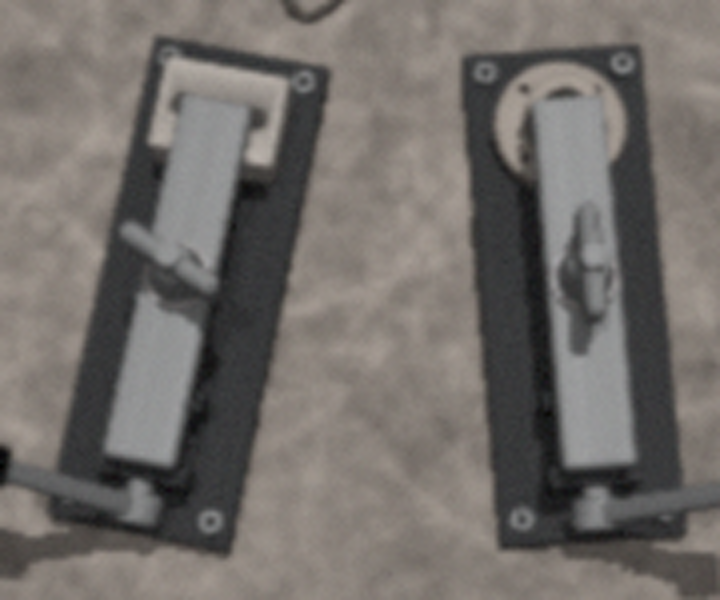

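The grip now reads about 1.37 rad (open), and the nut is unchanged at about 0.40. Next I'll go over the nut.

Request:
{"op": "carry_out", "data": {"series": [[65,0.02,0.131,0.252,-67,0,0],[65,0.02,0.131,0.252,-67,0,0],[65,0.02,0.131,0.252,-67,0,0],[65,0.02,0.131,0.252,-67,0,0],[65,0.02,0.131,0.252,-67,0,0],[65,0.02,0.131,0.252,-67,0,0],[65,0.02,0.131,0.252,-67,0,0],[65,0.02,0.131,0.252,-67,0,0],[65,0.02,0.131,0.252,-67,0,0],[65,0.02,0.131,0.252,-67,0,0]]}}

```text
clock: 4.4
ee_pos: [0.6316, 0.301, 0.1852]
eef_rot: [2.9, 1.57, -2.383]
force: [-0.5, 0.3, -0.8]
finger_gap: 0.649
```

```bash
python3 - <<'E'
from h import *
yn=YAW+np.pi/2+(1.571-.40)
rows([(W(0,0,.070),yn)])
E
```

```text
t 4.4 p [0.6316 0.301  0.1852] yaw of y 2.5711 tilt [-0. -0. -1.] F [-0.5  0.3 -0.8] gap 0.649 q6 [ 0.34  0.25  1.47 -0.    1.42 -2.23]
[0.6235 0.2962 0.07  ] -> [0.1152, 0.0042, -0.0084] [-0.3, -0.0, -0.0]
```

Request:
{"op": "carry_out", "data": {"series": [[65,0.03,0.004,-0.008,0,0,0],[65,0.06,0.004,-0.008,0,0,0],[65,0.06,0.004,-0.008,0,0,0]]}}

```text
clock: 4.7
ee_pos: [0.6204, 0.2956, 0.1199]
eef_rot: [2.486, 1.561, -2.795]
force: [-0.1, 0.1, -1.0]
finger_gap: 0.651
```

```bash
python3 - <<'E'
from h import *
yn=YAW+np.pi/2+(1.571-.40)
crop('scene','sc4',150,100,400,290,3)
rows([(W(0,0,.070),yn)])
E
```

```text
t 4.75 p [0.622  0.2963 0.1227] yaw of y 2.5728 tilt [-0.005 -0.002 -1.   ] F [-0.1 -0.3  0.7] gap 0.651 q6 [ 0.34  0.28  1.54  0.    1.32 -2.24]
[0.6235 0.2962 0.07  ] -> [0.0527, -0.0015, 0.0009] [-0.2, -0.2, -0.2]
```

View pics/sc4.png

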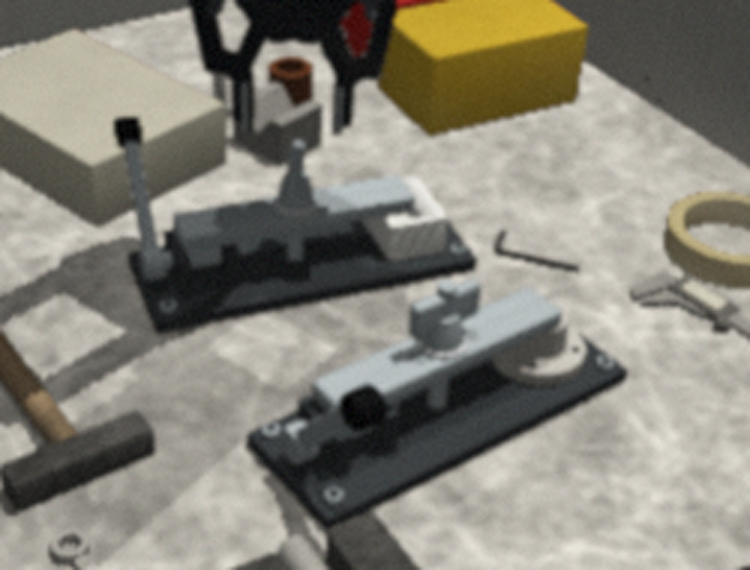

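The open fingers, at about (240,110) and (343,110), straddle the wing nut at (297,160). I'll descend and close.

Request:
{"op": "carry_out", "data": {"series": [[65,0.03,0,0.001,0,0,0],[65,0.051,0,0.001,0,0,0],[65,0.051,0,0.001,0,0,0],[0,0.051,0,0.001,0,0,0],[0,0.051,0,0.001,0,0,0],[0,0.051,0,0.001,0,0,0],[0,0.051,0,0.001,0,0,0],[0,0.051,0,0.001,0,0,0]], "newtons": 25}}

```text
clock: 5.55
ee_pos: [0.6251, 0.2995, 0.0772]
eef_rot: [0.052, 1.568, 1.055]
force: [-4.7, 1.6, 6.4]
finger_gap: 0.208
```

```bash
python3 - <<'E'
from h import *
crop('scene','sc5',150,100,400,290,3)
rows([(W(0,0,.070),YAW+np.pi/2)]); print(ctrl.sense()['moment'])
E
```

```text
t 5.6 p [0.6251 0.2995 0.0773] yaw of y 2.5745 tilt [ 0.001  0.002 -1.   ] F [-4.5  1.2  6.4] gap 0.206 q6 [ 0.34  0.34  1.56  0.    1.25 -2.24]
[0.6235 0.2962 0.07  ] -> [0.0073, -0.0004, -0.0036] [67.0, 0.1, -0.1]
[ 0.35674438  0.80945523 -0.03461848]
```

View pics/sc5.png

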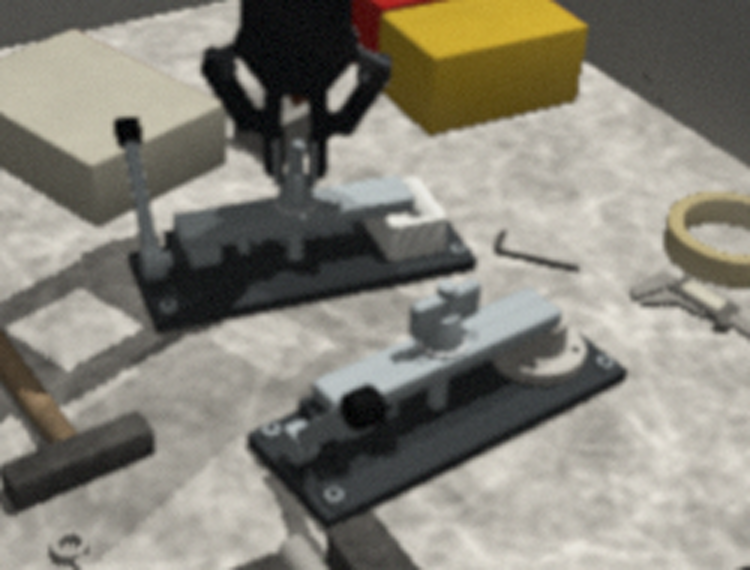

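The gap is 17.5 mm, more than the 10 mm wings, and there's some upward force, so the pads are probably on the hub. I'll reopen, raise 10 mm and grip again.

Request:
{"op": "carry_out", "data": {"series": [[45,0,0,0,0,0,0],[45,0,0,0,0,0,0],[45,-0.005,0,0,0,0,0],[45,-0.01,0,0,0,0,0],[0,-0.01,0,0,0,0,0],[0,-0.01,0,0,0,0,0],[0,-0.01,0,0,0,0,0],[0,-0.01,0,0,0,0,0],[0,-0.01,0,0,0,0,0]]}}

```text
clock: 6.5
ee_pos: [0.6244, 0.2985, 0.0848]
eef_rot: [1.352, 1.57, 2.355]
force: [-4.3, 1.4, 5.2]
finger_gap: 0.108
```

```bash
python3 - <<'E'
from h import *
crop('scene','sc6',150,100,400,290,3)
rows([(W(0,0,.070),YAW+np.pi/2)]); print(ctrl.sense()['moment'])
E
```

```text
t 6.55 p [0.6244 0.2985 0.0848] yaw of y 2.5745 tilt [-0.  0. -1.] F [-4.   0.5  4.4] gap 0.107 q6 [ 0.34  0.33  1.56  0.    1.26 -2.24]
[0.6235 0.2962 0.07  ] -> [0.0148, -0.0005, -0.0024] [67.0, -0.0, -0.0]
[ 0.18063807  0.57739204 -0.04651742]
```

View pics/sc6.png

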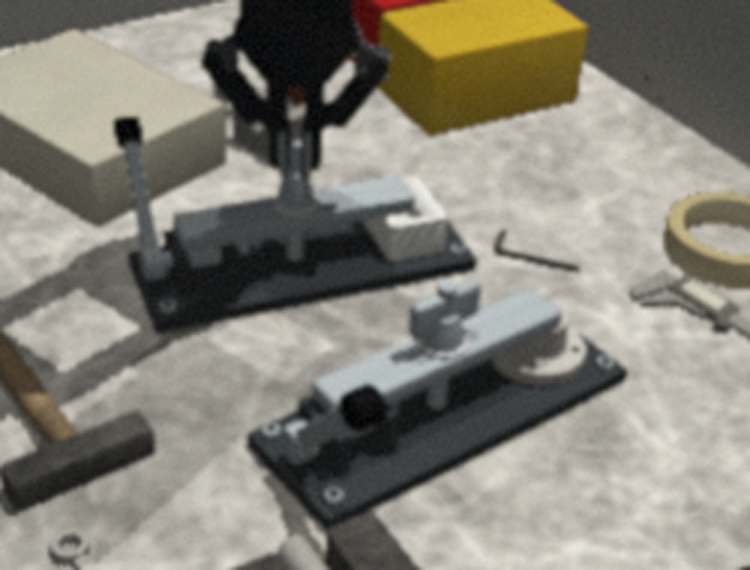

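Gap is now about 9–10 mm, so the pads are on the wings. I'll turn clockwise 68°.

Request:
{"op": "carry_out", "data": {"newtons": 40, "series": [[0,0,0,0,4,0,0],[0,0,0,0,11,0,0],[0,0,0,0,19,0,0],[0,0,0,0,27,0,0],[0,0,0,0,35,0,0],[0,0,0,0,43,0,0],[0,0,0,0,51,0,0],[0,0,0,0,59,0,0],[0,0,0,0,65,0,0],[0,0,0,0,68,0,0]]}}

```text
clock: 7.55
ee_pos: [0.6243, 0.2986, 0.0849]
eef_rot: [2.602, 1.57, 2.417]
force: [-3.4, 1.2, 5.3]
finger_gap: 0.104
```

Request:
{"op": "carry_out", "data": {"series": [[0,0,0,0,0,0,0],[0,0,0,0,0,0,0],[0,0,0,0,0,0,0]]}}

```text
clock: 7.85
ee_pos: [0.6243, 0.2986, 0.0849]
eef_rot: [2.547, 1.57, 2.364]
force: [-4.6, 0.8, 5.5]
finger_gap: 0.104
```

```bash
python3 - <<'E'
from h import *
crop('scene','sc7',150,100,400,290,3)
rows([(W(0,0,.070),YAW+np.pi/2)]); print(ctrl.sense()['moment'])
E
```

```text
t 7.9 p [0.6243 0.2986 0.0849] yaw of y 1.3876 tilt [-0.001  0.001 -1.   ] F [-4.6  1.2  6.1] gap 0.1 q6 [ 0.34  0.33  1.56  0.    1.26 -1.05]
[0.6235 0.2962 0.07  ] -> [0.0149, -0.0025, -0.0004] [-1.0, -0.0, -0.0]
[ 0.17002855  0.75261861 -0.04288613]
```

View pics/sc7.png

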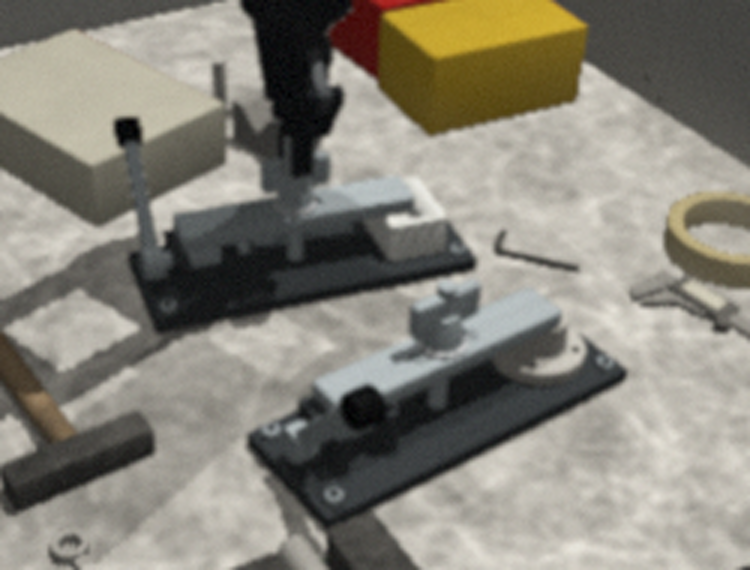

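Request:
{"op": "carry_out", "data": {"series": [[40,0,0,0,0,0,0],[40,0,0,0,0,0,0],[40,0,0,0,0,0,0],[40,-0.04,0,0,0,0,0],[40,-0.09,0,0,0,0,0],[0,-0.12,0,0.05,0,0,0],[0,-0.12,0,0.1,0,0,0],[0,-0.12,0,0.1,0,0,0]]}}

```text
clock: 8.7
ee_pos: [0.7275, 0.2779, 0.205]
eef_rot: [0.108, 1.567, -0.079]
force: [-0.4, 0.3, -0.5]
finger_gap: 0.002
```

```bash
python3 - <<'E'
from h import *
rows([])
p=np.load('top0.npy'); d=np.load('top0_d.npy')
for u,v in [(128,156),(140,200),(145,208),(100,210),(130,170),(148,205)]:
    print(u,v,depthpt('top',u,v,d[v,u]).round(3))
crop('scene','sc8',150,100,400,290,3)
crop('top','top8',100,95,280,245,4)
E
```

```text
t 8.7 p [0.7275 0.2779 0.205 ] yaw of y 1.3846 tilt [ 0.004 -0.    -1.   ] F [-0.4  0.3 -0.5] gap 0.002 q6 [ 0.27  0.42  1.23 -0.    1.49 -1.11]
128 156 [0.636 0.457 0.06 ]
140 200 [0.553 0.43  0.061]
145 208 [0.54  0.422 0.053]
100 210 [0.534 0.502 0.059]
130 170 [0.609 0.452 0.06 ]
148 205 [0.55  0.425 0.02 ]
```

View pics/top8.png

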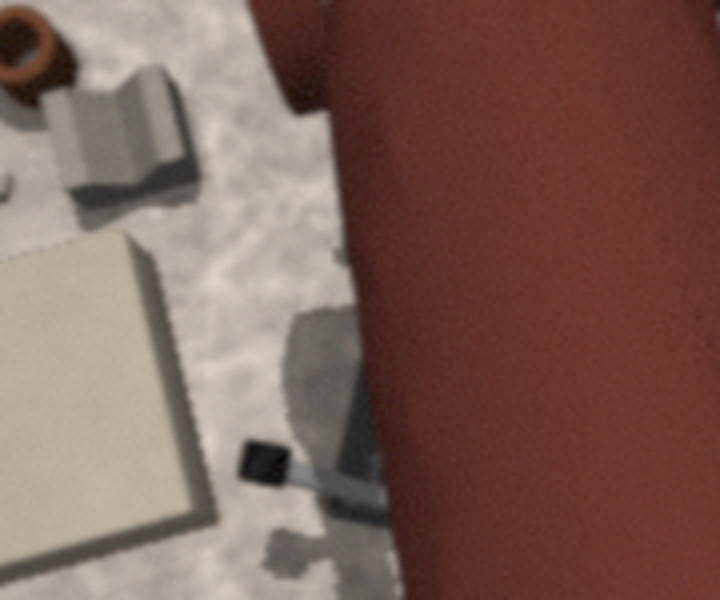

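View pics/sc8.png

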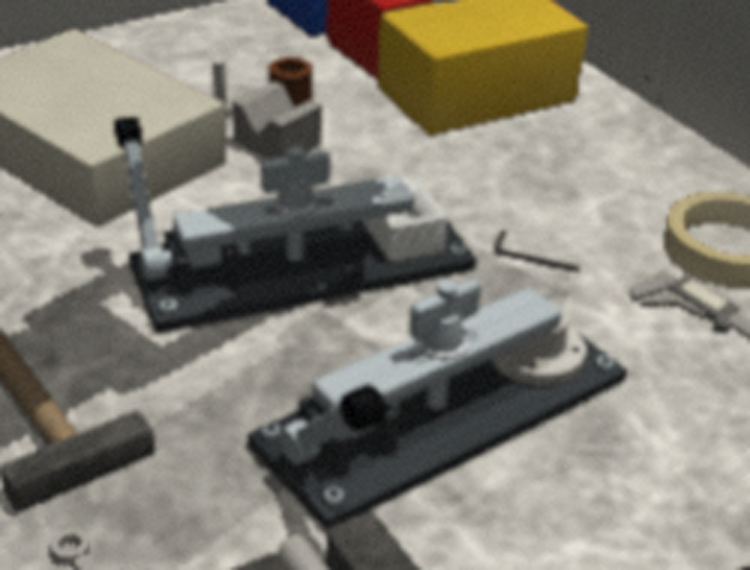

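The wings at (295,175) lie along the strap and the lever is still open. The box top is at 0.06 m, which clears the fingers at 0.095. I'll go to the left of the grip.

```bash
python3 - <<'E'
from h import *
rows([(W(-.107,.115,.2),YAW+np.pi/2)])
E
```

```text
t 8.8 p [0.724  0.2789 0.2029] yaw of y 1.3858 tilt [-0.001 -0.    -1.   ] F [-0.7  1.1  0. ] gap -0.002 q6 [ 0.27  0.42  1.24 -0.    1.49 -1.11]
[0.5368 0.4272 0.2   ] -> [0.0031, 0.1114, -0.2112] [-1.1, -0.1, 0.0]
```

Request:
{"op": "carry_out", "data": {"series": [[0,0.0,0.111,-0.211,-1,0,0],[0,0.0,0.111,-0.211,-1,0,0],[0,0.0,0.111,-0.211,-1,0,0],[0,0.0,0.111,-0.211,-1,0,0],[0,0.0,0.111,-0.211,-1,0,0],[0,0.0,0.111,-0.211,-1,0,0],[0,0.0,0.111,-0.211,-1,0,0],[0,0.0,0.111,-0.211,-1,0,0]]}}

```text
clock: 9.6
ee_pos: [0.5357, 0.4268, 0.2039]
eef_rot: [-1.626, 1.57, -1.792]
force: [-0.1, -0.1, -1.0]
finger_gap: -0.003
```

```bash
python3 - <<'E'
from h import *
y=YAW+np.pi/2
rows([(lever(1.37,.052,-.006),y)])
E
```

```text
t 9.6 p [0.5357 0.4268 0.2039] yaw of y 1.4046 tilt [-0.    -0.001 -1.   ] F [-0.1 -0.1 -1. ] gap -0.003 q6 [ 0.56  0.21  1.49 -0.    1.44 -0.84]
[0.5362 0.4233 0.0985] -> [0.1055, -0.0034, 0.0011] [-0.1, -0.0, 0.0]
```

Request:
{"op": "carry_out", "data": {"series": [[0,0.05,0,0.001,0,0,0],[0,0.1,0,0.001,0,0,0],[0,0.105,0,0.001,0,0,0],[0,0.105,0,0.001,0,0,0],[0,0.105,0,0.001,0,0,0]]}}

```text
clock: 10.1
ee_pos: [0.5388, 0.4278, 0.1023]
eef_rot: [0.725, 1.567, 0.558]
force: [0.7, 0.7, 0.7]
finger_gap: -0.0
```

```bash
python3 - <<'E'
from h import *
y=YAW+np.pi/2
crop('top','top9',100,95,280,245,4)
rows([(lever(q,.0255,-.007),y) for q in (1.4,1.2,1.0,.8,.6,.4,.2,.03)])
E
```

```text
t 10.15 p [0.539  0.4282 0.1032] yaw of y 1.4043 tilt [ 0.005  0.003 -1.   ] F [ 0.4 -0.1  0.9] gap 0.002 q6 [ 0.56  0.3   1.56 -0.    1.28 -0.84]
[0.5322 0.3993 0.0957] -> [0.0074, -0.0297, -0.002] [-0.1, 0.2, -0.2]
[0.5296 0.3839 0.1064] -> [-0.0034, -0.0453, -0.0019] [-0.1, 0.2, -0.2]
[0.5268 0.3666 0.1138] -> [-0.0108, -0.0628, -0.0019] [-0.1, 0.2, -0.2]
[0.5237 0.3483 0.1175] -> [-0.0147, -0.0813, -0.0018] [-0.1, 0.2, -0.2]
[0.5206 0.3296 0.1175] -> [-0.0147, -0.1003, -0.0018] [-0.1, 0.2, -0.2]
[0.5175 0.3112 0.1138] -> [-0.011, -0.1189, -0.0018] [-0.1, 0.2, -0.2]
[0.5147 0.294  0.1064] -> [-0.0037, -0.1364, -0.0018] [-0.1, 0.2, -0.2]
[0.5125 0.2807 0.0975] -> [0.0051, -0.1499, -0.0018] [-0.1, 0.2, -0.2]
```

View pics/top9.png

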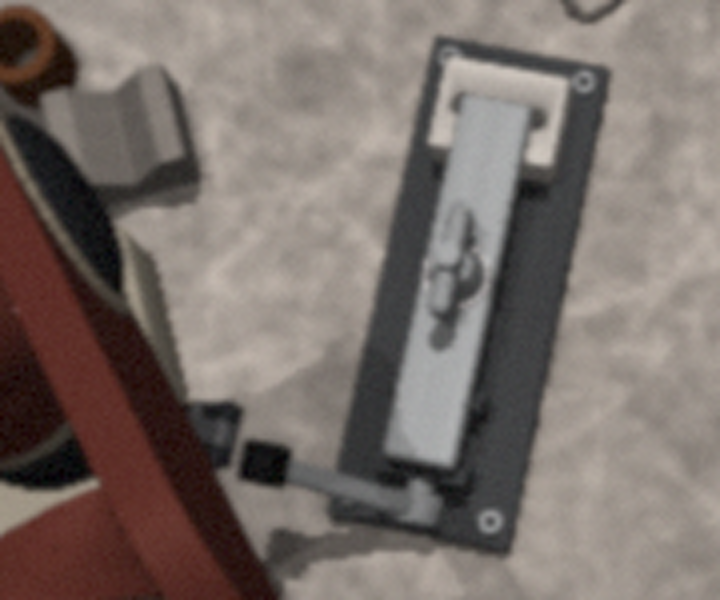

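The wings run (462,208)–(440,318), slope 0.20, against the strap's 0.205, so they are in line. The fingers at (215,435) are left of the grip at (265,462). I'll push the lever closed.

Request:
{"op": "carry_out", "data": {"series": [[0,0.006,-0.03,-0.002,0,0,0],[0,-0.003,-0.045,-0.002,0,0,0],[0,-0.01,-0.063,-0.002,0,0,0],[0,-0.013,-0.081,-0.002,0,0,0],[0,-0.013,-0.1,-0.002,0,0,0],[0,-0.01,-0.119,-0.002,0,0,0],[0,-0.003,-0.136,-0.002,0,0,0],[0,0.005,-0.15,-0.002,0,0,0],[0,0.005,-0.15,-0.002,0,0,0],[0,0.005,-0.15,-0.002,0,0,0]]}}

```text
clock: 11.15
ee_pos: [0.5115, 0.2802, 0.0965]
eef_rot: [0.609, 1.567, 0.442]
force: [0.1, 1.5, 2.0]
finger_gap: -0.002
```

Request:
{"op": "carry_out", "data": {"series": [[0,0,0.012,0,0,0,0],[0,-0.05,0.012,0,0,0,0],[0,-0.1,0.012,0,0,0,0],[0,-0.11,0.05,-0.05,0,0,0],[0,-0.11,0.05,-0.1,0,0,0],[0,-0.11,0.05,-0.14,0,0,0],[0,-0.11,0.05,-0.14,0,0,0],[0,-0.11,0.05,-0.14,0,0,0]]}}

```text
clock: 11.95
ee_pos: [0.379, 0.3529, 0.2039]
eef_rot: [-1.67, 1.57, -1.833]
force: [0.6, -0.8, -1.5]
finger_gap: 0.002
```

```bash
python3 - <<'E'
from h import *
p,d=ctrl.capture('top'); crop('top','top10',170,95,350,245,4,p)
m=(p.max(2)<45).astype(np.uint8)
n,l,st,c=cv2.connectedComponentsWithStats(m)
for i in range(1,n):
    if st[i,4]>20 and 150<c[i][0]<375 and 170<c[i][1]<250:
        P=depthpt('top',*c[i],np.median(d[l==i])); print(st[i],c[i],P,'clamp',Rc.T@(P-O))
for q in (0,.1,.2): print(q,lever(q),proj('top',lever(q)))
rows([])
crop('scene','sc10',150,100,400,290,3)
E
```

```text
[293 133  37  91 474] [306.90295359 187.54008439] [0.59024658 0.12108476 0.01360722] clamp [-0.0040387  -0.17819884  0.01360722]
[219 177   5  16  30] [221.03333333 184.4       ] [0.59380016 0.28705246 0.01278303] clamp [-0.02779396 -0.01390157  0.01278303]
[216 194   7  14  45] [219.         199.68888889] [0.56346157 0.28978375 0.01506529] clamp [-0.05816913 -0.01619056  0.01506529]
[194 209  25  10 117] [206.37606838 214.11965812] [0.53285934 0.31066884 0.03396126] clamp [-0.09178615 -0.00061561  0.03396126]
[354 212  11  10 103] [359.04854369 216.45631068] [0.52333119 0.04155048 0.11532121] clamp [-0.05698158 -0.26764392  0.11532121]
[226 218  13  12 112] [232.33035714 224.07142857] [0.50710225 0.25626412 0.11154871] clamp [-0.10825732 -0.05851209  0.11154871]
[198 226  17   4  32] [207.84375 227.1875 ] [0.51049372 0.30963197 0.01215263] clamp [-0.1136777  -0.005312    0.01215263]
[311 226  20   5  48] [318.97916667 228.35416667] [0.51198247 0.09778151 0.01158754] clamp [-0.07741224 -0.21404066  0.01158754]
[369 227   5  17  45] [370.37777778 235.46666667] [0.49690088 0.00861189 0.04986029] clamp [-0.07764268 -0.30447639  0.04986029]
0 [0.50790088 0.25340553 0.10266001] [234.34369806 224.17047579]
0.1 [0.50914257 0.2608625  0.10840688] [229.79407748 223.02373083]
0.2 [0.51047229 0.26884816 0.11337034] [224.91210365 221.85441173]
t 12.0 p [0.38   0.3527 0.2041] yaw of y 1.4062 tilt [ 0.    -0.001 -1.   ] F [-0.1 -0.4  0. ] gap 0.001 q6 [ 0.6  -0.19  1.89 -0.    1.44 -0.8 ]
```

View pics/top10.png

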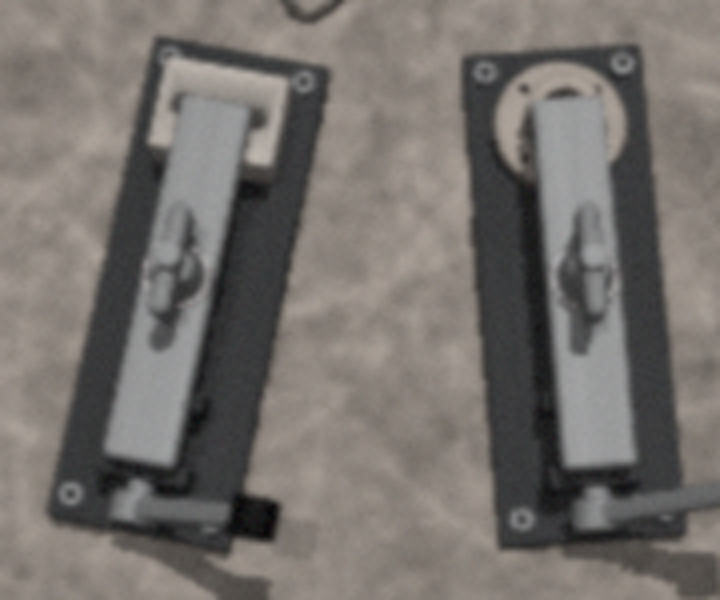

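View pics/sc10.png

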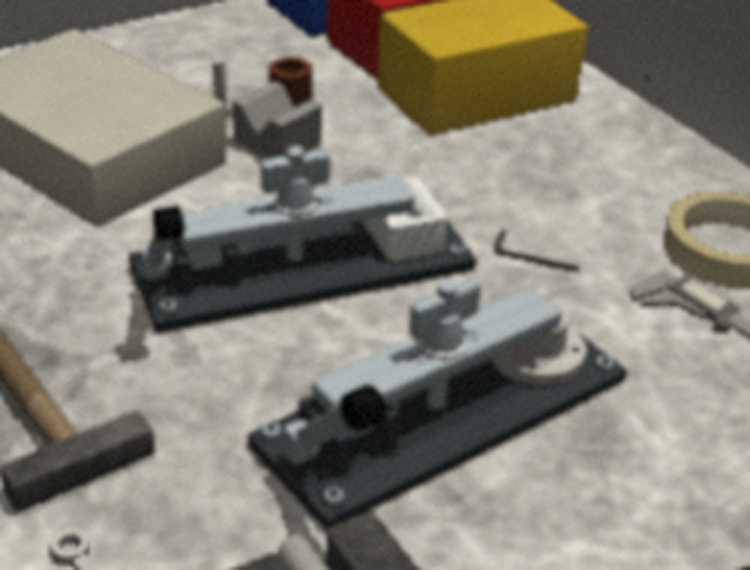

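```bash
python3 - <<'E'
from h import *
a=onplane('top',180/4+169.6,207/4+94.6,.098); b=onplane('top',160/4+169.6,312/4+94.6,.098)
print(np.linalg.norm(a-b),'nut',YAW+np.pi/2-np.arctan2((a-b)[1],(a-b)[0]))
ctrl.job_done(); print(ctrl.sense()['clock'])
E
```

```text
0.04837374377179149 nut 1.5545056415783352
the job is handed in; nothing more can be done
the job is handed in; nothing more can be done
```

I opened the block clamp's cam lever, turned its wing nut clockwise about 1.15 rad, and pushed the lever closed again. The job was handed in at about 12 s, with the arm clear of everything; no verdict came back.

| Joint | How it was moved | Before | After |
|---|---|---|---|
| Lever, opening | Pushed with shut fingers | closed | about 1.37 rad (open) |
| Wing nut | Wings gripped and turned 68° | about 0.40 rad | about 1.55 rad (tool yaw while still gripped: about 1.59) |
| Lever, closing | Pushed with shut fingers | about 1.37 rad | about 0.05 rad (closed) |

The nut's target is 1.36 to 1.78 rad, so both of its readings fall inside. The other clamp's lever and nut look the same in the last pictures as in the first.

- **Nut grip:** the first one failed. The opening read 17.5 mm, most likely because the pads were on the hub. I reopened, raised the gripper 10 mm and gripped again at about 9 mm, against 10 mm for the wings. The nut had not been turned by then.
- **Wing length:** it measured 48 mm in the pictures against the 52 mm given. I put this down to picking the rounded ends by eye.

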